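# Nip up the knob of the side-frame clamp

### The job

Tighten the clamp that holds the long metal side frame: turn its knob clockwise (seen from above) until it bites, then about 30 degrees further, no more, and let go. Leave the other clamp, the one with the wooden block in it, as it is.

Things in the scene. Friction and masses are not known exactly. Their poses are not given: they have to be found in the camera images.
- frame_knob_grip (a point): Black knob of the blue clamp holding the metal side frame (48x238x16 mm): round skirt 36 across, on it an upright bar 44 long (x), 14 thick (y, grip here), 32 high. Point: on its vertical axis, 10 below the bar's top, 22 above the skirt, 90 above the bench. Yellow pointer at the bar's -x end. Below: washer 54 across, top at 62; bridge 34x94, top at 58, end nuts to 63. Does not rise or sink.
- frame_knob (a joint): Angle (rad) of that knob against the steel washer under it, growing clockwise from above. Starts at 0.3 to 0.75, runs free (0.03 N m) up to 1.0, where the screw bites: the yellow pointer is then over the red mark on the washer. From there both turn together, stiffly, and this stays 1.0; turned back, the knob comes loose at once.
- frame_washer (a joint): Angle (rad, clockwise from above) of the steel washer with the red mark under that knob: 0 and still until the screw bites, then carried round with the knob against a steady 0.22 N m; stays where it is left. So it reads the extra turn past the bite; 0.52 is 30 degrees. End stop at 1.5.
- wood_knob_end (a point): The other, alike clamp, holding the wooden block (33x127x20 mm): point at the yellow pointer end of its black knob, 22 mm from that knob's axis (on this point's +x side), 90 mm above the bench. Not to be turned. Both clamps are fixed to the bench on 110x100 mm plates; which one is left or right varies.

How it is judged (in metres and radians):
On the way:
1. the knob of the side-frame clamp is turned until it bites (value of joint frame_knob above 0.95 rad), for 0.05 s.
At the end, for the whole second after the job is handed in: The side-frame clamp's washer (carried by its knob) stands 0.31 to 0.73 rad (18 to 42 degrees) past the bite, the knob has not been backed off by more than 0.15 rad, and the pointer end of the other clamp's knob is within 5 mm of where it was (value of joint frame_washer between 0.31 and 0.73 rad and value of joint frame_knob above 0.85 rad and distance of wood_knob_end from where it was at the start of the episode below 0.005 m); the robot touches nothing.
It fails at once if the side-frame clamp is overtightened (washer more than 45 degrees past the bite) (value of joint frame_washer above 0.785 rad).
It fails at once if the other clamp's knob is turned (its pointer end moves more than 6 mm) (distance of wood_knob_end from where it was at the start of the episode above 0.006 m).
It also fails if it takes over 40 s, if anything falls off the work surface, if the arm or the gripper's body presses on something with over 40 N, if the wrist force passes 120 N, or if a joint passes its speed limit or range.

### The arm

A 6-joint arm with a two-finger parallel gripper is mounted at the origin on a cart in front of the work surface, level with it; the furniture and walls round the work are solid. World frame = base frame: x ahead of the robot, y to its left, z up, the work surface at z = 0. Lengths are in mm, angles in rad, forces in N, time in s.
With the tool pointing down it reaches from about 350 to 925 mm from the base axis. Payload 6.4 kg.
Tool frame: the origin (TCP) lies between the finger pads; the fingertips stand 22 mm ahead of it and the grasp point (between the pads) lies 3 mm ahead of it (arm.tip_reach is the z of the fingertips in the tool frame, in mm); z points along the fingers, y is the line along which they close (so a half turn about z gives the same grasp; the last joint's range is limited). The gripper opens to 85 mm and grips with 20 to 120 N. Pads are 22 mm wide; open, the fingers measure 114 mm over their backs; the gripper's body (76 mm by 85 mm) begins 54 mm behind the grasp point. The pads swing forward as they close: fully open they stand 13 mm farther back than shut.
Start: joints at [-1.462, 0.245, 1.558, -0, 1.339, -0.174], TCP at [181.384, -624.191, 253.29] pointing down, gripper open.
Joint ranges: [-3.13, 3.13], [-1.02, 2.26], [0.13, 2.54], [-0.95, 4.09], [0.21, 2.88], [-2.74, 2.74]. Speed limits (rad/s): [2.57, 2.57, 3.14, 3.14, 3.14, 3.14].

### API

Orientations are given as a 3x3 rotation matrix whose columns are the frame's x, y, z axes.
In Python, from workcell import arm gives the robot as it stands.
- The arm moves only by the tool shift_gripper, called after "Call:" as a command line: name --argument value ..., lists and objects as JSON in quotes. Schema: {"type":"object","properties":{"moves":{"type":"array","items":{"type":"array","items":{"type":"array","items":{"type":"number"},"minItems":4,"maxItems":4},"minItems":1,"maxItems":8},"minItems":1,"maxItems":1},"finger_gap":{"type":"number"},"force":{"type":"number"},"only":{"type":"string"},"quiet":{"type":"boolean"},"lines":{"type":"string"}},"required":["moves"],"additionalProperties":false}. moves is a list that holds a single list of rows (three levels of brackets), with 1 to 8 rows, each of 4 numbers: dx, dy, dz in mm, then a turn about the tool's z in rad; each row is the pose to reach, as a shift and turn from the pose commanded when the call began, along the tool's axes at that moment; what a row does not reach only later rows make up. A row lasts 1/8 s, in which the tool goes at most 62.5 mm and 0.188 rad, less where a joint would pass 70% of its speed; a pose out of reach is approached as far as the arm can. finger_gap is the finger opening in mm, set as the call begins (left out keeps the last). The fingers move at their own pace and stop on an object; force is the grip in N (left out, the last holds). Time passes only in rows, so rows that do not move let the fingers close. The tool returns the time, the measured TCP pose, the force, the opening and the grip force at its end. only (a regular expression) keeps the lines of the reply that match it, lines (a string "A,B") keeps lines A to B, and quiet returns only ok. Input that does not fit is refused with a message, and nothing moves.
- arm.state(): the state, without advancing time (a new reading comes with each control period).
- arm.read_camera(name): name is "scene" or "top" or "wrist"; returns the picture (420x560x3 uint8, red, green, blue); there is no depth.
- arm.camera_info(name): a dict with "intrinsics" (3x3 intrinsics, pixels), "R" (3x3) and "t" (3): a world point X has camera coordinates R X + t. Camera axes: x right, y down, z forward; pixel columns grow to the right and rows downward; lengths in mm; the calibration is good to about 2 mm. A picture is of the moment at which its call begins: read the wrist's pose just before it. camera_info takes no time and is no camera call; for the wrist camera it gives the pose at the moment of the call.
- arm.hand_in(): hands the job in; it is judged then, once.
The state is a dict: "clock": time; "joints": joint angles; "qd": joint speeds; "joint_efforts": joint torques, N m; "position": TCP position; "tcp_rot": TCP orientation; "force": force on the tool from outside, world axes, zero at the start; "ft_torque": the same for the moment, N m; "gripper_width": finger opening in mm; "grasp_force": force on a finger pad.
Only numpy, scipy, OpenCV 4.12 (cv2) and the standard library are available. Lean on these libraries where they do the work, as an engineer would, in place of code of your own. Each camera call takes 0.05 s, during which the arm holds its last target. There are 200 camera calls.

## Working session

There is one attempt and no reset: what is moved stays moved. The work goes in short steps, Python scripts to look and compute and a tool call to move; the robot and the scene stay as the last step left them, time stands still between calls to the robot, and variables do not carry over. Pictures are saved under pics/ and viewed, at most 10 in all, crops included, and the job is handed in when it is done.

```bash
mkdir -p pics; ls; python3 - <<'E'
from workcell import arm
import cv2,numpy as np
for n in("scene","top"):
    im=arm.read_camera(n); cv2.imwrite(f"pics/{n}0.png",im[:,:,::-1])
    c=arm.camera_info(n); print(n,c)
s=arm.state();print(s["clock"],s["position"],s["tcp_rot"])
E
```

```text
pics
workcell.py
scene {'intrinsics': array([[431.51526807,   0.        , 273.52960253],
       [  0.        , 431.51526807, 214.86628986],
       [  0.        ,   0.        ,   1.        ]]), 'R': array([[ 0.60466802, -0.79631606, -0.01604104],
       [-0.3414559 , -0.24097779, -0.90848091],
       [ 0.71957241,  0.55480666, -0.41761838]]), 't': array([-366.95899896,  262.55468787,  558.74178139])}
top {'intrinsics': array([[410.59684689,   0.        , 278.74358308],
       [  0.        , 410.59684689, 210.0845953 ],
       [  0.        ,   0.        ,   1.        ]]), 'R': array([[-0.00210974, -0.99977927, -0.02090344],
       [-0.98145843,  0.00607662, -0.19157875],
       [ 0.19166348,  0.02011167, -0.98125462]]), 't': array([-32.12396434, 565.01553355, 936.40816531])}
0.1 [ 181.31657428 -623.70910012  252.26579282] [[ 9.60277712e-01  2.79046022e-01 -1.83469337e-04]
 [ 2.79045892e-01 -9.60276080e-01  1.80020275e-03]
 [ 3.26158202e-04 -1.77989094e-03 -9.99998363e-01]]
```

View pics/top0.png

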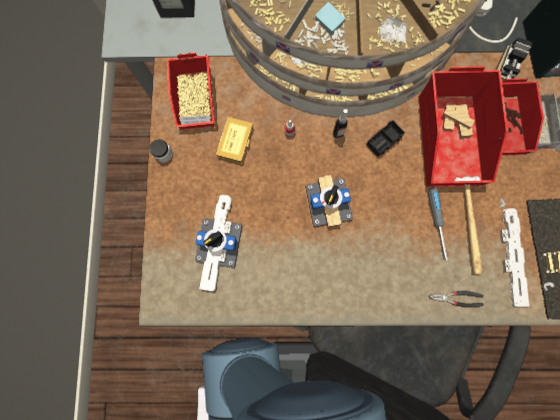

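View pics/scene0.png

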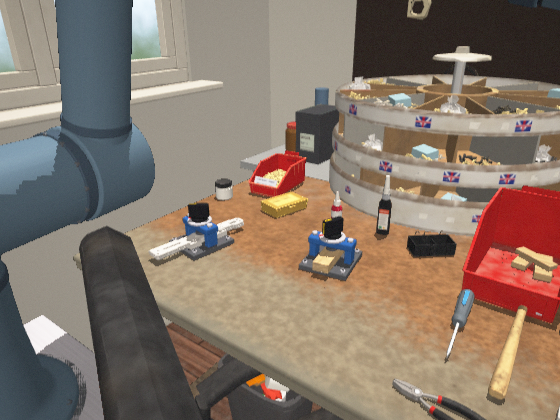

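The side-frame clamp is the left one, with its knob near (214,240) in the top view. The wood clamp's knob is near (332,198). I'll enlarge the left one.

```bash
cat > h.py <<'E'
from workcell import arm
import cv2,numpy as np
def ray(n,u,v,z,c=None):
    c=c or arm.camera_info(n); R,t,K=map(np.array,(c["R"],c["t"],c["intrinsics"]))
    d=R.T@np.linalg.solve(K,[u,v,1]); o=-R.T@t
    return o+d*(z-o[2])/d[2]
def crop(n,u,v,h,s,f):
    im=arm.read_camera(n)[v-h:v+h,u-h:u+h,::-1]
    cv2.imwrite(f,cv2.resize(im,None,fx=s,fy=s,interpolation=cv2.INTER_CUBIC))
E
python3 - <<'E'
from h import *
crop("top",218,242,30,10,"pics/t1.png")
print(ray("top",214,240,100),ray("top",332,198,100))
E
```

```text
[487.53004742 112.05303993 100.        ] [ 583.58677175 -158.30466513  100.        ]
```

View pics/t1.png

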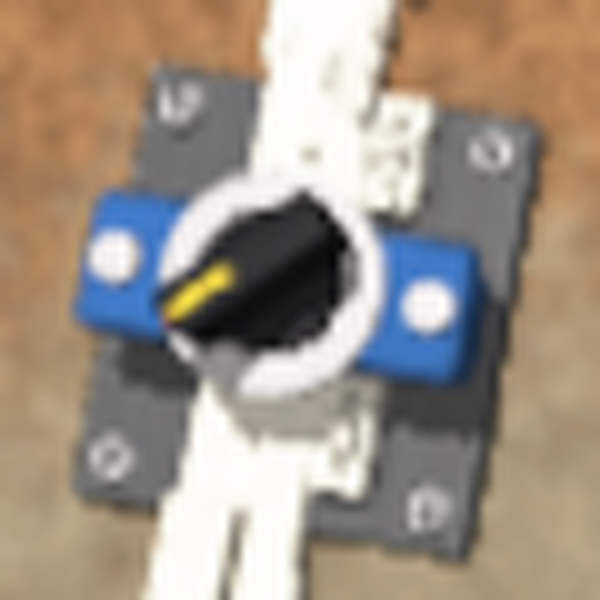

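The pointer is at crop (165,310) and the bar runs up and to the right to (330,210). The washer is centred at crop (272,285). I'll work out the move to a spot above it, with the tool aligned to the bar.

```bash
python3 - <<'E'
from h import *
f=lambda u,v,z:ray("top",188+u/10-.5,212+v/10-.5,z)
w=f(272,285,62); print("washer",w, "nuts",f(112,255,63),f(428,305,63), "span",np.linalg.norm(f(112,255,63)-f(428,305,63)))
a=f(165,310,100)
d=a-w; print("pointer",a,np.hypot(*d[:2]),np.degrees(np.arctan2(d[1],d[0])))
s=arm.state();R=s["tcp_rot"]; print(R.T@(np.array([w[0],w[1],250])-s["position"]))
c=arm.camera_info("wrist");print("cam in tool",R.T@(-c["R"].T@c["t"]-s["position"]),R.T@c["R"].T)
E
```

```text
washer [492.13822481 117.21648107  62.        ] nuts [499.3389381  155.30228691  63.        ] [487.10052092  79.94058142  63.        ] span 76.3489718905519
pointer [481.92590369 134.70410035 100.        ] 20.251131595983093 120.28383251719589
[ 505.25525106 -624.81150483    3.46710905]
cam in tool [  80.56235241   -0.2431036  -120.3690932 ] [[ 4.67300350e-04 -9.50131644e-01 -3.11848748e-01]
 [ 9.99999763e-01  6.01684335e-04 -3.34710619e-04]
 [ 5.05653657e-04 -3.11848518e-01  9.50131699e-01]]
```

Call:
shift_gripper --moves '[[[38, -47, 0, -0.14], [76, -94, 0, -0.28], [114, -141, 0, -0.42], [152, -188, 0, -0.56], [190, -235, 0, -0.7], [228, -282, 0, -0.84], [266, -329, 0, -0.98], [300, -371, 0, -1.12]]]' --finger_gap 60 --force 30

```text
clock: 1.15
position: [366.2, -182.2, 253.2]
tcp_rot: [[0.163, 0.987, 0.0], [0.987, -0.163, -0.0], [-0.0, 0.0, -1.0]]
force: [0.9, -0.1, -0.4]
gripper_width: 60.4
grasp_force: 0.0
```

```bash
python3 - <<'E'
from h import *
s=arm.state();R=np.array(s["tcp_rot"]);print(s["position"],s["joints"])
print(R.T@(np.array([493,117.4,250])-s["position"]),np.degrees(np.arctan2(R[1,0],R[0,0])))
E
```

```text
[ 366.21286013 -182.18425136  253.22208544] [-7.40610183e-01 -3.66712457e-01  2.14133693e+00  1.56201096e-04
  1.36651045e+00 -5.77289646e-01]
[316.2154509   76.37741208   3.21929667] 80.64060732134753
```

Call:
shift_gripper --moves '[[[53, 13, 0, -0.12], [106, 26, 0, -0.24], [159, 39, 0, -0.36], [212, 51, 0, -0.48], [265, 64, 0, -0.6], [316, 76, 0, -0.72], [316, 76, 0, -0.72], [316, 76, 0, -0.72]]]'

```text
clock: 2.15
position: [493.4, 114.5, 252.9]
tcp_rot: [[-0.524, 0.852, -0.001], [0.852, 0.524, -0.0], [0.0, -0.001, -1.0]]
force: [-0.4, -0.3, 0.3]
gripper_width: 60.4
grasp_force: 0.0
```

```bash
python3 - <<'E'
from h import *
cv2.imwrite("pics/w1.png",cv2.resize(arm.read_camera("wrist")[:,:,::-1],(800,600)))
s=arm.state();R=np.array(s["tcp_rot"]);print(s["position"],s["joints"],np.degrees(np.arctan2(R[1,0],R[0,0])))
E
```

```text
[493.35068914 113.96694354 253.01428695] [ 2.89540422e-03 -9.64493838e-02  1.91962050e+00 -2.75620889e-04
  1.31904996e+00 -5.47820617e-01] 121.5576403253481
```

View pics/w1.png

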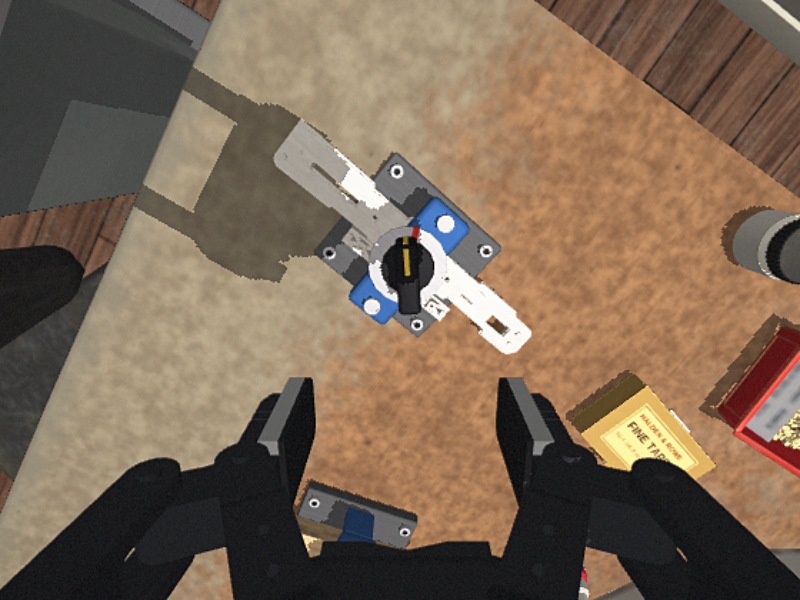

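The knob is at (408,270), the pointer is at (406,240) and the red mark is at (416,232), slightly clockwise of the pointer. I'll enlarge this area.

```bash
python3 - <<'E'
from h import *
crop("wrist",286,186,36,8,"pics/w2.png")
np.savez("c.npz",**arm.camera_info("wrist"))
E
```

```text
(no output)
```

View pics/w2.png

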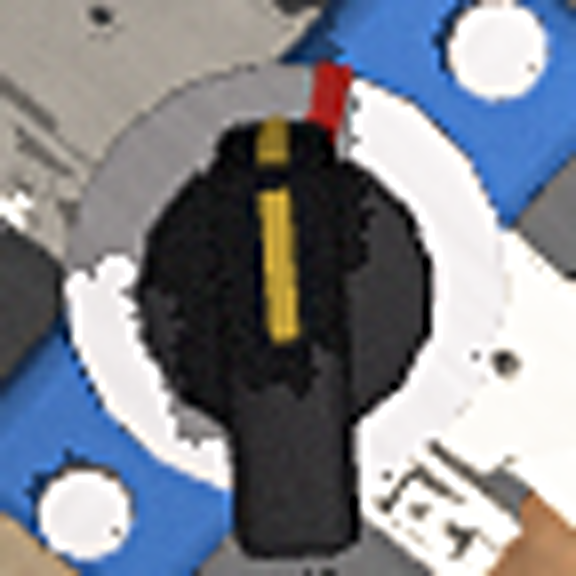

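```bash
cat > m.py <<'E'
from h import *
c=dict(np.load("c.npz"))
f=lambda u,v,z:ray("",250+u/8-.5,150+v/8-.5,z,c)[:2]
ang=lambda d:np.degrees(np.arctan2(d[1],d[0]))
w=f(283,280,62);n1=f(85,512,63);n2=f(497,50,63)
print("washer",w,"nuts mid",(n1+n2)/2,np.linalg.norm(n1-n2),"diam",np.linalg.norm(f(65,280,62)-f(500,280,62)))
p=f(272,188,100);q=f(284,340,100);e=f(296,550,100);g=f(274,178,100)
print("line ang",ang(p-q),"bar len",np.linalg.norm(g-e),"mid",(g+e)/2,"ang",ang(g-e),"width",np.linalg.norm(f(238,540,100)-f(357,540,100)))
o=((n1+n2)/2+w)/2
print("red",ang(f(332,68,62)-o),np.linalg.norm(f(332,68,62)-o))
s=arm.state();R=np.array(s["tcp_rot"]);print(s["position"],ang(R[:,0]))
E
python3 m.py
```

```text
washer [492.5273741  118.54622928] nuts mid [493.10980186 118.1120677 ] 75.45493446469382 diam 52.438984765149684
line ang 125.9983530781456 bar len 41.314087987165415 mid [492.8575945  118.21336343] ang 124.90237039669545 width 13.002737340021115
red 109.36638933996193 26.499039287471327
[493.40258446 113.68458317 253.14891757] 121.52217136348997
```

The measurements agree with the given sizes. The knob is at (493.0,118.2), the bar at 125.3° and the red mark at 109.4°, so the bite is about 0.28 rad away. Next I descend and align.

Call:
shift_gripper --moves '[[[4, 2, 40, -0.066], [4, 2, 80, -0.066], [4, 2, 110, -0.066], [4, 2, 135, -0.066], [4, 2, 150, -0.066], [4, 2, 156, -0.066], [4, 2, 156, -0.066], [4, 2, 156, -0.066]]]'

```text
clock: 3.25
position: [494.1, 119.0, 98.3]
tcp_rot: [[-0.579, 0.815, 0.002], [0.815, 0.579, 0.0], [-0.001, 0.002, -1.0]]
force: [0.7, -0.4, 0.2]
gripper_width: 60.0
grasp_force: 0.0
```

```bash
python3 - <<'E'
from h import *
s=arm.state();R=np.array(s["tcp_rot"]);print(s["position"],np.degrees(np.arctan2(R[1,0],R[0,0])),R.T@(np.array([493,118.2,97])-s["position"]))
E
```

```text
[494.10392661 119.04965425  98.33521251] 125.40436257414726 [-0.05147726 -1.3942286   1.33297992]
```

Call:
shift_gripper --moves '[[[0, -1.4, 0, 0], [0, -1.4, 0, 0], [0, -1.4, 0, 0], [0, -1.4, 0, 0], [0, -1.4, 0, 0], [0, -1.4, 0, 0], [0, -1.4, 0, 0]]]' --finger_gap 8 --force 60

```text
clock: 4.12
position: [492.3, 118.3, 97.6]
tcp_rot: [[-0.579, 0.815, 0.0], [0.815, 0.579, 0.0], [-0.0, 0.0, -1.0]]
force: [-2.6, 0.1, 5.3]
gripper_width: 13.2
grasp_force: 61.6
```

Gripped at a 13 mm opening with 60 N. I'll turn clockwise, checking the torque on the way.

```bash
q(){ python3 - <<'E'
from h import *
s=arm.state();R=np.array(s["tcp_rot"]);print(s["ft_torque"],np.degrees(np.arctan2(R[1,0],R[0,0])))
E
}
q
```

```text
[ 0.0485624   0.37600962 -0.0354678 ] 125.41317988269299
```

Call:
shift_gripper --moves '[[[0, 0, 0, 0.06], [0, 0, 0, 0.12], [0, 0, 0, 0.18], [0, 0, 0, 0.18]]]' --only "force"

```text
force: [-1.6, 0.9, 5.6]
grasp_force: 61.7
```

```bash
q
```

```text
[ 0.1707992   0.24019675 -0.06022515] 115.12706282600486
```

Call:
shift_gripper --moves '[[[0, 0, 0, 0.05], [0, 0, 0, 0.1], [0, 0, 0, 0.1]]]' --only "force"

```text
force: [-1.6, 0.6, 4.5]
grasp_force: 61.7
```

```bash
q
```

```text
[ 0.25180149  0.15956894 -0.07046322] 109.43496378528057
```

Call:
shift_gripper --moves '[[[0, 0, 0, 0.05], [0, 0, 0, 0.1], [0, 0, 0, 0.15], [0, 0, 0, 0.15]]]' --only "force"

```text
force: [-0.1, 1.0, 4.2]
grasp_force: 61.7
```

```bash
q
python3 - <<'E'
from h import *
np.savez("c.npz",**arm.camera_info("wrist"))
cv2.imwrite("pics/w3.png",cv2.resize(arm.read_camera("wrist")[:,:,::-1],(800,600)))
E
```

```text
[0.29834814 0.01441617 0.05670031] 100.8776420345791
```

View pics/w3.png

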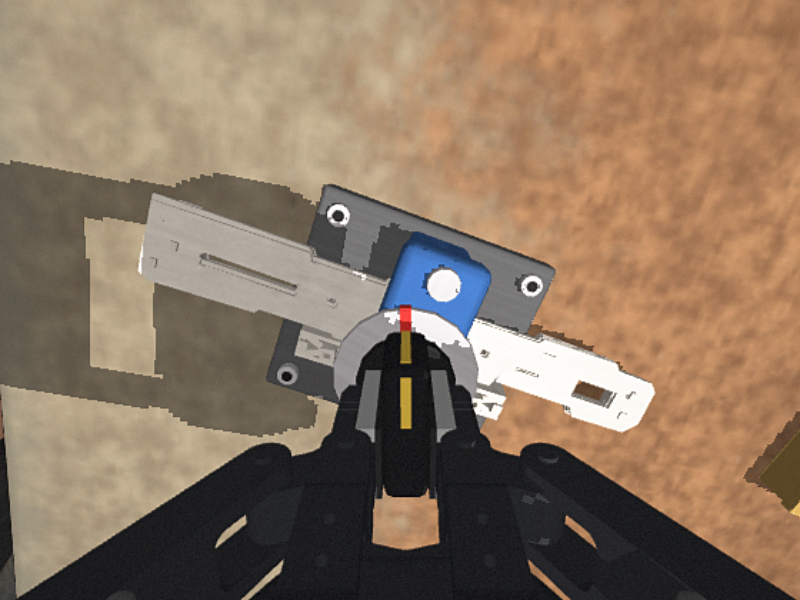

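The pointer (406,350) now lines up with the red mark (406,318), so the screw has bitten and is about 0.15 rad past the bite. I'll turn 0.37 rad more.

```bash
q(){ python3 - <<'E'
from h import *
s=arm.state();R=np.array(s["tcp_rot"]);print(s["ft_torque"],np.degrees(np.arctan2(R[1,0],R[0,0])))
np.savez("c.npz",**arm.camera_info("wrist"))
cv2.imwrite("pics/w4.png",cv2.resize(arm.read_camera("wrist")[140:350,140:420,::-1],(800,600)))
E
}
```

Call:
shift_gripper --moves '[[[0, 0, 0, 0.06], [0, 0, 0, 0.12], [0, 0, 0, 0.18], [0, 0, 0, 0.24], [0, 0, 0, 0.3], [0, 0, 0, 0.37], [0, 0, 0, 0.37], [0, 0, 0, 0.37]]]'

```text
clock: 6.55
position: [493.0, 118.4, 97.7]
tcp_rot: [[0.18, 0.984, 0.002], [0.984, -0.18, 0.0], [0.001, 0.002, -1.0]]
force: [4.1, 2.5, 3.6]
gripper_width: 13.0
grasp_force: 61.5
```

```bash
q
```

```text
[ 0.5078634  -0.57269096  0.07085837] 79.64073744405319
```

View pics/w4.png

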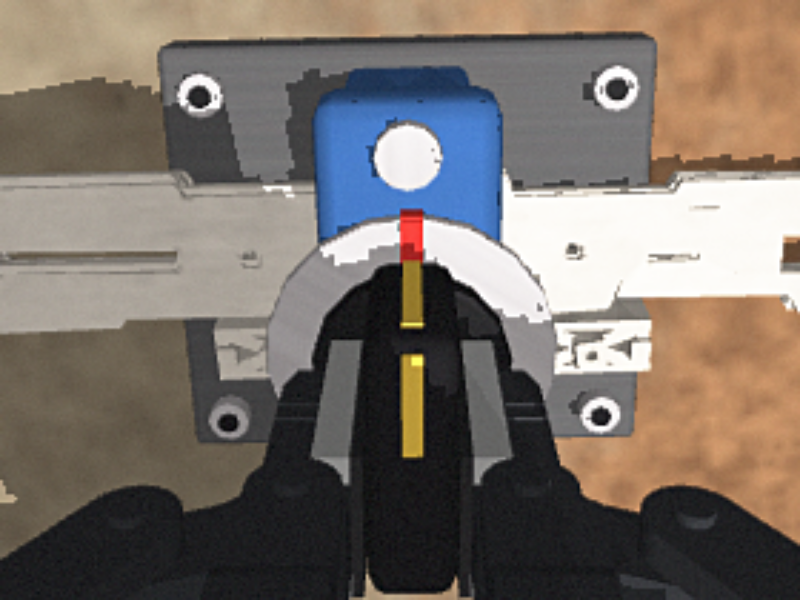

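The pointer and red mark move together and now line up with the bridge axis, about 30° past the bite. I'll let go and rise.

Call:
shift_gripper --moves '[[[0, 0, 0, 0], [0, 0, 0, 0], [0, 0, 0, 0], [0, 0, 0, 0], [0, 0, 0, 0]]]' --finger_gap 50

```text
clock: 7.22
position: [492.1, 118.2, 97.2]
tcp_rot: [[0.181, 0.983, -0.0], [0.983, -0.181, -0.0], [-0.0, -0.0, -1.0]]
force: [-0.1, -0.2, 0.1]
gripper_width: 49.8
grasp_force: 0.0
```

Call:
shift_gripper --moves '[[[0, 0, -20, 0], [0, 0, -60, 0], [0, 0, -110, 0], [0, 0, -150, 0], [0, 0, -150, 0], [0, 0, -150, 0]]]'

```text
clock: 7.98
position: [491.6, 118.2, 246.4]
tcp_rot: [[0.181, 0.983, -0.001], [0.983, -0.181, -0.0], [-0.0, -0.001, -1.0]]
force: [-0.4, 0.1, -0.1]
gripper_width: 50.2
grasp_force: 0.0
```

```bash
python3 - <<'E'
from h import *
np.savez("c.npz",**arm.camera_info("wrist"))
crop("wrist",286,186,36,8,"pics/w5.png")
E
```

```text
(no output)
```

View pics/w5.png

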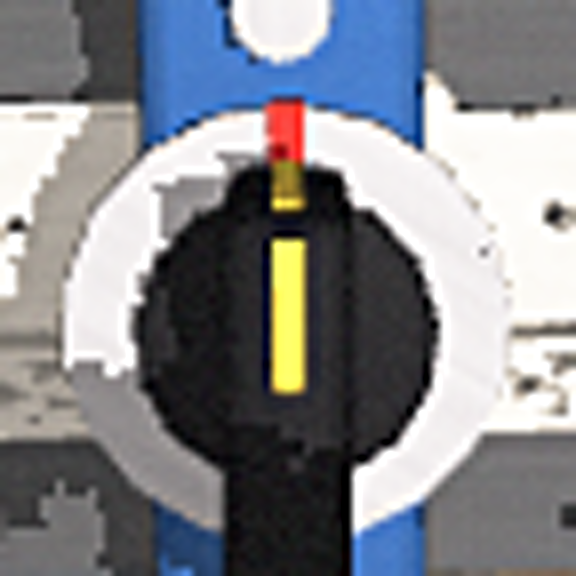

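After release the pointer (288,200) is still over the red mark (285,130), at about 80° against 109.4° before, so roughly 29–30° past the bite. I'm handing in.

```bash
python3 -c "
from workcell import arm
print(arm.hand_in())"
```

```text
the job is handed in; nothing more can be done
None
```

I turned the side-frame clamp's knob until it bit, then about 30° further (measured from the camera pictures), and let go; the gripper never went near the wood-block clamp, and the job is handed in (no verdict came back).

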